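# Turn the toy wheel over with the spatula

### The arm

A 7-joint arm with a two-finger parallel gripper is mounted at the origin on the work surface. World frame = base frame: x ahead of the robot, y to its left, z up, the work surface at z = 0. Lengths are in m, angles in degrees, forces in N, time in s.
With the tool pointing down it reaches from about 0.4 to 0.9 m from the base axis. Payload 5.6 kg.
Tool frame: the origin (TCP) lies at the very end of the fingers, on their centre line; the grasp point (between the pads) lies 19 mm behind it (bot.hold_point_z is the distance from the TCP to the grasp point, in m); z points along the fingers, y is the line along which they close (so a half turn about z gives the same grasp; the last joint's range is limited). The gripper opens to 92 mm and grips with 3 to 60 N. Pads are 20 mm wide; open, the fingers measure 128 mm over their backs; the gripper's body (75 mm by 189 mm) begins 69 mm behind the grasp point.
Start: joints at [-72.536, 26.786, -0.665, 91.828, 0.344, 61.387, -3.226], TCP at [0.222, 0.611, 0.215] pointing down, gripper open.
Joint ranges: [-144.91, 144.91], [-17.63, 115.5], [-89.93, 88.59], [15.96, 139.68], [-74.01, 254.01], [8.47, 105.57], [-167.45, 167.45]. Speed limits (degrees/s): [147.25, 147.25, 180, 180, 180, 180, 180].

### API

Orientations are given as a 3x3 rotation matrix whose columns are the frame's x, y, z axes.
In Python, from bench import readout, vision, bot, models gives the robot as it stands.
- The arm moves only by the shell command python3 -m jog 'ROWS' [OPENING] [FORCE]. ROWS is JSON, a list of rows, each an object of numbers: "dx", "dy", "dz": the shift along the tool's x, y, z in mm; "ax", "ay", "az": the turn, a rotation vector about the tool's x, y, z in degrees. In form: [{"dx": .., "dy": .., "dz": .., "ax": .., "ay": .., "az": ..}, ...]. A call has 1 to 10 rows; each row is the pose to reach, as a shift and turn from the pose commanded when the call began, along the tool's axes at that moment; what a row does not reach only later rows make up. A row lasts 1/8 s, in which the tool goes at most 62.5 mm and 10.7 degrees, less where a joint would pass 70% of its speed; a pose out of reach is approached as far as the arm can. A call with a gripper value outside its range is refused whole. OPENING is the finger opening in mm, from 0 to 91.9, set as the call begins (- or left out, the last holds). The fingers move at their own pace and stop on an object; FORCE is the grip in N (left out, the last holds). Time passes only in rows, so rows that repeat a pose let the fingers close. It gives the time, the measured TCP pose, the force, the opening and the grip force at its end, in the units of the state.
- readout.observe(): the state, without advancing time (a new reading comes with each control period).
- vision.camera(name): name is "side" or "top" or "wrist"; returns the picture (384x512x3 uint8, red, green, blue); there is no depth.
- vision.calibration(name): a dict with "fx", "fy", "cx", "cy" (pixels), "position" and "rotation" of the camera in the world. Camera axes: x right, y up, looking along -z (the intrinsics and any distortion apply to the point x, -y, -z); pixel columns grow to the right and rows downward; lengths in m; the calibration is good to about 2 mm. A picture is of the moment at which its call begins: read the wrist's pose just before it. calibration takes no time and is no camera call; for the wrist camera it gives the pose at the moment of the call.
- bot.close_job(): hands the job in; it is judged then, once.
Trained networks look in the newest picture that a camera, given by its name, has taken for a name from the list of things; names that differ only in an ending like _2 or _b are one class to them, and where a whole thing is asked for, a point or a joint stands for the part that bears it (a point fixed in the world has none). Each returns a list of dicts, best first, with "p" (0 to 1); they miss things now and then, are a little off and sometimes report something else, mostly with a low value. They report only what shows in the picture. A call takes as long as a camera call. They do not tell look-alikes from the thing itself.
- models.outline_of(camera, thing): "pixels" (384x512 bool, what is visible of it).
- models.spot_point(camera, thing): "at" ([x, y, z] in m, in the coordinates of the camera as it stood for that picture, good to about 4 mm: a listed point, or the origin of a listed thing).
The state is a dict: "clock": time; "q": joint angles; "qvel": joint speeds; "tau": joint torques, N m; "tcp_pos": TCP position; "orientation": TCP orientation; "contact_force": force on the tool from outside, world axes, zero at the start; "moment": the same for the moment, N m; "gripper_width": finger opening in m; "grip_force": force on a finger pad.
Only numpy, scipy, OpenCV 4.12 (cv2) and the standard library are available. Lean on these libraries where they do the work, as an engineer would, in place of code of your own. Each camera call takes 0.05 s, during which the arm holds its last target. There are 200 camera calls.

### The job

Two wooden wheels from a toy cart lie on the white painting board in front of its low batten; one shows its painted red face, the other, already turned, its bare wood. Take the spatula by its handle, slide the blade under the red-faced wheel and tip that wheel over the batten, so that it lies flat on the board with its centre beyond the batten and its bare wood up. Do not touch either wheel with the gripper, do not disturb the other wheel, and lay the spatula back flat on the table afterwards.

Things in the scene. Friction and masses are not known exactly. Their poses are not given: they have to be found in the camera images.
- red_wheel: The wheel to turn over, red face up: loose wooden disc, 96 mm across, 8 mm thick, with a 36 mm wide hub standing 9 mm proud of each face; 70 g. Origin at its centre, z towards its red face (up at first, down when done). It rests on its hub: centre 13 mm and rim underside 9 mm above the board. It starts on the board's -y side, rim 2 to 10 mm from the batten.
- bare_wheel: An identical loose wheel that lies bare wood up (its z, towards its red face, points down). Leave it alone. The wheels' centres are 120 mm apart along the board's x; which is nearer the robot varies.
- spatula: Loose, lying flat on the table on the board's -y side, blade roughly towards the board; 120 g. Origin: handle's middle, underside; x along the handle to the blade tip, z up. Blue handle 110 mm long (x -55 to 55), 18 mm wide, 30 mm tall, flat upright sides. Thin neck, then a flat steel blade 50 mm wide, 2.5 mm thick, x from 75 to 150 mm, its underside level with the handle's.
- board: Fixed white board lying on the table, 300 mm (x) by 280 mm (y), 5 mm thick. Origin: middle of its underside; z up. A dark wooden batten 12 mm wide, 8 mm tall above the board runs along its whole x length, centred on y = 0. The wheels start on the -y side of the batten; the red one is to end on the +y side.
Not all that is in view belongs to the job. Leave any grey, pink or turquoise look-alike of the red_wheel alone.

How it is judged (in metres and radians):
On the way:
1. the red wheel is tipped up by the spatula held in the gripper (angle between red_wheel's own z axis and vertical between 0.5 and 1.8 rad and contact force between spatula and red_wheel above 0.03 N and contact force between the fingers and spatula above 1 N), for 0.05 s.
At the end, for the whole second after the job is handed in: Red wheel at rest on the board, bare side up, level within 10 degrees, its centre over the board and at least 20 mm past the batten's centre line; spatula at rest, flat within 10 degrees, underside under 15 mm up; other wheel within 20 mm of its start (angle between red_wheel's own z axis and vertical above 2.967 rad and y of red_wheel in the frame of board between 0.02 and 0.14 m and x of red_wheel in the frame of board between -0.15 and 0.15 m and height (world z) of red_wheel between 0.012 and 0.025 m and linear speed of each of red_wheel, spatula below 0.02 m/s and angle between spatula's own z axis and vertical below 0.17 rad and height (world z) of spatula below 0.015 m and distance of bare_wheel from where it was at the start of the episode below 0.02 m); the robot touches nothing.
It fails at once if the gripper or the arm touches the red wheel (contact force between any of the fingers, the arm and red_wheel above 0.5 N).
It fails at once if the gripper or the arm touches the other wheel (contact force between any of the fingers, the arm and bare_wheel above 0.5 N).
It fails at once if the other wheel is shifted by more than 20 mm or tipped (distance of bare_wheel from where it was at the start of the episode above 0.02 m or angle between bare_wheel's own z axis and vertical below 2.7 rad).
It also fails if it takes over 53 s, if anything falls off the work surface, if the arm or the gripper's body presses on something with over 40 N, if the wrist force passes 120 N, or if a joint passes its speed limit or range.

## Working session

There is one attempt and no reset: what is moved stays moved. The work goes in short steps, Python scripts to look and compute and a shell command to move; the robot and the scene stay as the last step left them, time stands still between calls to the robot, and variables do not carry over. Pictures are saved under pics/ and viewed, at most 12 in all, crops included, and the job is handed in when it is done.

```bash
mkdir -p pics; ls
python3 - <<'E'
from bench import readout, vision, bot, models
import cv2,numpy as np
s=readout.observe();print(s['clock'],s['tcp_pos'],s['orientation'],s['gripper_width'])
ims=[]
for c in ('top','side'):
    im=vision.camera(c);cv2.imwrite(f'pics/{c}0.png',im[:,:,::-1])
    k=vision.calibration(c);print(c,k)
    P=np.array(k['position']);R=np.array(k['rotation'])
    for t in('red_wheel','bare_wheel','spatula','board'):
        for d in models.spot_point(c,t)[:3]:
            print(c,t,round(d['p'],2),(P+R@np.array(d['at'])).round(4))
E
```

```text
pics
0.0 [0.22144539 0.61050603 0.21366314] [[-9.40094527e-01  3.40913590e-01 -4.51596243e-04]
 [ 3.40913861e-01  9.40093087e-01 -1.65138710e-03]
 [-1.38437799e-04 -1.70641540e-03 -9.99998534e-01]] 0.09194217919010088
top {'fx': 371.1196613976332, 'fy': 371.1196613976332, 'cx': 253.38553240748536, 'cy': 195.21557616782488, 'position': array([ 0.25759158, -0.02326894,  1.09319075]), 'rotation': array([[-0.03014343,  0.97785361, -0.2071079 ],
       [-0.99953551, -0.02855867,  0.01063807],
       [ 0.00448775,  0.20733237,  0.97826027]])}
top red_wheel 0.95 [ 0.6127 -0.008   0.0214]
top red_wheel 0.95 [0.5613 0.3144 0.0157]
top red_wheel 0.89 [ 0.3125 -0.1758  0.01  ]
top bare_wheel 0.66 [0.4904 0.0056 0.0191]
top spatula 0.97 [ 0.5485 -0.3542 -0.0059]
top board 0.69 [ 5.558e-01  5.410e-02 -1.000e-04]
side {'fx': 480.9956040248894, 'fy': 480.9956040248894, 'cx': 249.59739794303835, 'cy': 189.75659189107125, 'position': array([ 0.40255168, -0.8415198 ,  0.88826843]), 'rotation': array([[ 0.99675382,  0.04739484, -0.0650811 ],
       [-0.07960468,  0.70104634, -0.70865868],
       [ 0.0120381 ,  0.711539  ,  0.70254347]])}
side red_wheel 0.93 [0.5623 0.3136 0.014 ]
side red_wheel 0.6 [ 0.6121 -0.0072  0.0203]
side red_wheel 0.59 [ 0.3094 -0.1747  0.0137]
side bare_wheel 0.91 [0.4903 0.0041 0.0191]
side spatula 0.74 [ 0.5428 -0.3427 -0.0019]
side board 0.62 [ 0.554   0.059  -0.0009]
```

View pics/top0.png

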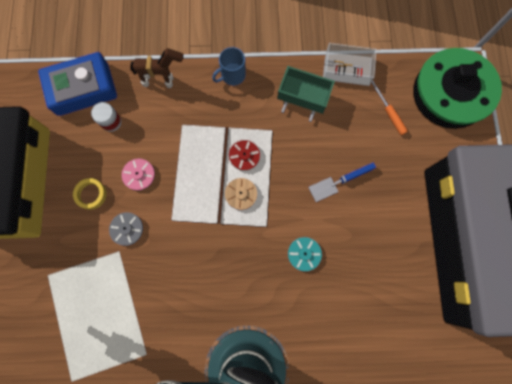

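View pics/side0.png

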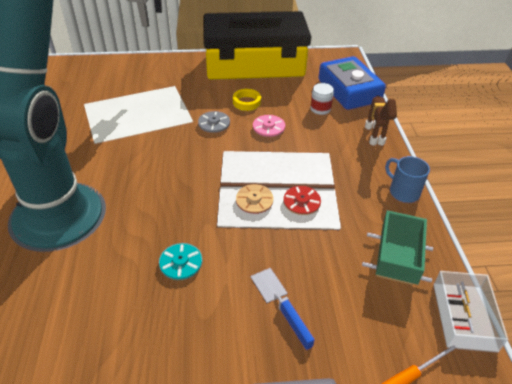

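Pictures: in the top view, the red wheel is at (244,155) and the bare one at (241,194), both on the white board. The look-alikes are pink (138,175), grey (126,229) and turquoise (305,254), all off the board. The spatula handle is at (358,174) and its blade at (323,189). The one on the board with the red face fits. Next I'll fit poses and confirm in one crop.

```bash
cat > h.py <<'E'
from bench import readout, vision, bot, models
import cv2,numpy as np
from scipy.optimize import minimize
def proj(k,p):
    q=(np.asarray(p)-k['position'])@np.array(k['rotation'])
    return np.c_[k['fx']*q[:,0]/-q[:,2]+k['cx'],k['fy']*-q[:,1]/-q[:,2]+k['cy']]
def unproj(k,uv,z):
    uv=np.atleast_2d(uv);d=np.c_[(uv[:,0]-k['cx'])/k['fx'],-(uv[:,1]-k['cy'])/k['fy'],-np.ones(len(uv))]@np.array(k['rotation']).T
    return k['position']+d*((z-k['position'][2])/d[:,2])[:,None]
def box(x0,x1,y0,y1,z0,z1): return np.array([[x,y,z] for x in(x0,x1) for y in(y0,y1) for z in(z0,z1)])
SP=[box(-.055,.055,-.009,.009,0,.03),box(.055,.075,-.004,.004,0,.006),box(.075,.15,-.025,.025,0,.0025)]
BD=[box(-.15,.15,-.14,.14,0,.005)]
a=np.linspace(0,2*np.pi,40)
WH=[np.r_[np.c_[.048*np.cos(a),.048*np.sin(a),0*a+.014],np.c_[.048*np.cos(a),.048*np.sin(a),0*a+.022],],np.c_[.018*np.cos(a),.018*np.sin(a),0*a+.031]]
def render(k,parts,x,S=4):
    c,s=np.cos(x[2]),np.sin(x[2]);R=np.array([[c,-s,0],[s,c,0],[0,0,1]])
    m=np.zeros((384*S,512*S),np.uint8)
    for b in parts:
        uv=(proj(k,b@R.T+[x[0],x[1],0])+.5)*S
        cv2.fillConvexPoly(m,cv2.convexHull(uv.round().astype(np.int32)),1)
    return cv2.resize(m.astype(np.float32),(512,384),interpolation=cv2.INTER_AREA)
def fit(views,parts,x0,rot=True):
    def cost(v):
        x=[x0[0]+v[0]*.01,x0[1]+v[1]*.01,x0[2]+(v[2]*.1 if rot else 0)]
        c=0
        for k,m in views:
            r=render(k,parts,x);c+=np.abs(r-m).sum()/m.sum()
        return c
    n=3 if rot else 2
    r=minimize(cost,np.zeros(n),method='Nelder-Mead',options=dict(initial_simplex=np.r_[np.zeros((1,n)),np.eye(n)],xatol=.005,fatol=1e-4))
    v=np.r_[r.x,0]
    return np.array([x0[0]+v[0]*.01,x0[1]+v[1]*.01,x0[2]+(v[2]*.1 if rot else 0)]),r.fun
def mask(c,t,xy,k):
    uv=proj(k,[[*xy,.01]])[0];best=None
    for d in models.outline_of(c,t):
        ys,xs=np.nonzero(d['pixels'])
        if len(xs) and np.hypot(xs.mean()-uv[0],ys.mean()-uv[1])<30: return d['pixels'].astype(np.float32)
E
python3 - <<'E'
from h import *
K={};
for c in('top','side'): K[c]=vision.calibration(c); im=vision.camera(c); 
W={}
for t,parts,x0 in(('spatula',SP,[.545,-.348,np.radians(115)]),('red_wheel',WH,[.612,-.007,0]),('bare_wheel',WH,[.49,.005,0]),('board',BD,[.555,.056,0])):
    vs=[]
    for c in('top','side'):
        m=mask(c,t,x0[:2] if t!='spatula' else [.53,-.31],K[c])
        if m is None: print('no',c,t);continue
        if t=='board': m=cv2.morphologyEx(m,cv2.MORPH_CLOSE,np.ones((5,5)))
        vs.append((K[c],m)); x,f=fit(vs[-1:],parts,x0,t in('spatula','board')); print(t,c,x.round(4),np.degrees(x[2]).round(1),round(f,3))
    x,f=fit(vs,parts,x0,t in('spatula','board')); print(t,'both',x.round(4),np.degrees(x[2]).round(1),round(f,3)); W[t]=x
im=cv2.imread('pics/side0.png')
for t,parts in(('spatula',SP),('red_wheel',WH),('bare_wheel',WH),('board',BD)):
    pass
top=cv2.resize(im[130:350,160:400],None,fx=2.6,fy=2.6,interpolation=cv2.INTER_CUBIC)
for t,parts in(('spatula',SP),('red_wheel',WH),('bare_wheel',WH),('board',BD)):
    m=(render(K['side'],parts,W[t])>.5).astype(np.uint8)
    m=cv2.resize(m[130:350,160:400],None,fx=2.6,fy=2.6)
    cs,_=cv2.findContours(m,0,1);cv2.drawContours(top,cs,-1,(0,255,0),1)
cv2.imwrite('pics/crop1.png',top)
E
```

```text
spatula top [ 0.5457 -0.3497  1.9726] 113.0 0.123
spatula side [ 0.5455 -0.347   1.9713] 112.9 0.104
spatula both [ 0.5455 -0.3483  1.9707] 112.9 0.247
red_wheel top [ 0.6131 -0.011   0.    ] 0.0 0.046
red_wheel side [ 0.6104 -0.0068  0.    ] 0.0 0.061
red_wheel both [ 0.6115 -0.0088  0.    ] 0.0 0.159
bare_wheel top [0.4907 0.0032 0.    ] 0.0 0.061
bare_wheel side [0.4928 0.0058 0.    ] 0.0 0.042
bare_wheel both [0.4919 0.0047 0.    ] 0.0 0.123
board top [ 0.5568  0.0555 -0.0918] -5.3 0.221
board side [ 0.5574  0.06   -0.0951] -5.5 0.284
board both [ 0.5573  0.0582 -0.0945] -5.4 0.522
```

View pics/crop1.png

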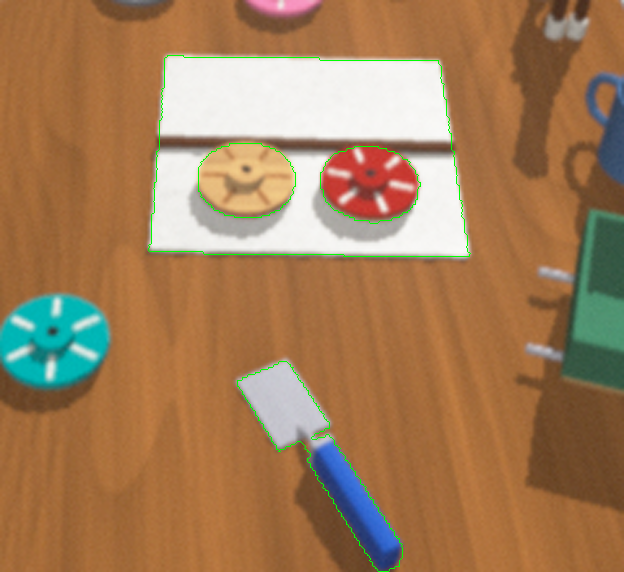

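The crop shows the model outlines (green) lying on the red wheel, bare wheel, board and spatula. The red-faced wheel on the board is the target, and the turquoise one is off to the left. The measurements agree with what's given: wheel spacing 120 mm, rim about 7.6 mm from the batten. Moving now.

```bash
cat >> h.py <<'E'
from scipy.spatial.transform import Rotation as Ro
def yawR(deg):
    c,s=np.cos(np.radians(deg)),np.sin(np.radians(deg));return np.array([[c,s,0],[s,-c,0],[0,0,-1.]])
def delta(p,yaw):
    s=readout.observe();R=np.array(s['orientation'])
    d=R.T@(np.array(p)-s['tcp_pos'])*1000;r=Ro.from_matrix(R.T@yawR(yaw)).as_rotvec(degrees=True)
    print('d',d.round(1),'a',r.round(2))
E
python3 - <<'E'
from h import *
delta([.45,.2,.22],113);delta([.55,-.1,.22],113);delta([.5455,-.3483,.15],113)
E
```

```text
d [-354.9 -308.6   -5.4] a [ 0.    0.   47.07]
d [-551.2 -556.5   -5.4] a [ 0.    0.   47.07]
d [-631.6 -791.5   64.6] a [ 0.    0.   47.07]
```

```bash
python3 -m jog '[{"dx":-355,"dy":-309,"dz":-5,"az":47},{"dx":-355,"dy":-309,"dz":-5,"az":47},{"dx":-355,"dy":-309,"dz":-5,"az":47},{"dx":-355,"dy":-309,"dz":-5,"az":47},{"dx":-355,"dy":-309,"dz":-5,"az":47},{"dx":-355,"dy":-309,"dz":-5,"az":47},{"dx":-355,"dy":-309,"dz":-5,"az":47},{"dx":-551,"dy":-556,"dz":-5,"az":47},{"dx":-551,"dy":-556,"dz":-5,"az":47},{"dx":-551,"dy":-556,"dz":-5,"az":47}]' 60; python3 -c "
from h import *
delta([.5455,-.3483,.15],113)"
```

```text
d [-631.6 -791.5   64.6] a [ 0.    0.   47.07]invalid input at $[0]: expected keys dx, dy, dz, ax, ay, az
```

All six keys are needed.

```bash
python3 -m jog '[{"dx":-355,"dy":-309,"dz":-5,"ax":0,"ay":0,"az":47},{"dx":-355,"dy":-309,"dz":-5,"ax":0,"ay":0,"az":47},{"dx":-355,"dy":-309,"dz":-5,"ax":0,"ay":0,"az":47},{"dx":-355,"dy":-309,"dz":-5,"ax":0,"ay":0,"az":47},{"dx":-355,"dy":-309,"dz":-5,"ax":0,"ay":0,"az":47},{"dx":-355,"dy":-309,"dz":-5,"ax":0,"ay":0,"az":47},{"dx":-355,"dy":-309,"dz":-5,"ax":0,"ay":0,"az":47},{"dx":-551,"dy":-556,"dz":-5,"ax":0,"ay":0,"az":47},{"dx":-551,"dy":-556,"dz":-5,"ax":0,"ay":0,"az":47},{"dx":-551,"dy":-556,"dz":-5,"ax":0,"ay":0,"az":47}]' 60; python3 -c "
from h import *
delta([.5455,-.3483,.15],113)"
```

```text
clock: 2.25
tcp_pos: [0.4971, 0.05, 0.2199]
orientation: [[-0.392, 0.92, 0.001], [0.92, 0.392, 0.001], [0.0, 0.001, -1.0]]
contact_force: [1.2, 0.2, 0.8]
gripper_width: 0.0599
grip_force: 0.0
d [-385.4 -111.7   69.7] a [ 0.08 -0.01  0.09]
```

```bash
python3 -m jog '[{"dx":-385,"dy":-112,"dz":0,"ax":0,"ay":0,"az":0},{"dx":-385,"dy":-112,"dz":0,"ax":0,"ay":0,"az":0},{"dx":-385,"dy":-112,"dz":0,"ax":0,"ay":0,"az":0},{"dx":-385,"dy":-112,"dz":0,"ax":0,"ay":0,"az":0},{"dx":-385,"dy":-112,"dz":40,"ax":0,"ay":0,"az":0},{"dx":-385,"dy":-112,"dz":70,"ax":0.1,"ay":0,"az":0},{"dx":-385,"dy":-112,"dz":70,"ax":0.1,"ay":0,"az":0},{"dx":-385,"dy":-112,"dz":70,"ax":0.1,"ay":0,"az":0},{"dx":-385,"dy":-112,"dz":70,"ax":0.1,"ay":0,"az":0}]'
python3 - <<'E'
from h import *
k=vision.calibration('wrist');im=vision.camera('wrist');print(k['position'],k['rotation'])
m=mask('wrist','spatula',[.52,-.28],k)
vs=[]
im=im[:,:,::-1].copy()
x0=[.5455,-.3483,1.9707]
if m is not None:
    x,f=fit([(k,m)],SP,x0);print(x,np.degrees(x[2]),f)
else: x=x0
# blue handle only
b=cv2.cvtColor(im,cv2.COLOR_BGR2HSV);bm=cv2.inRange(b,(105,120,50),(130,255,255));bm=(bm>0).astype(np.float32);print(bm.sum(),render(k,SP[:1],x0).sum())
cs,_=cv2.findContours((render(k,SP,x)>.5).astype(np.uint8),0,1);cv2.drawContours(im,cs,-1,(0,255,0),1)
cv2.imwrite('pics/w1.png',im)
delta([.5455,-.3483,.004],113)
E
```

```text
clock: 3.38
tcp_pos: [0.5446, -0.3455, 0.1496]
orientation: [[-0.392, 0.92, -0.001], [0.92, 0.392, 0.0], [0.001, -0.001, -1.0]]
contact_force: [-0.3, -0.5, 0.8]
gripper_width: 0.0598
grip_force: 0.0
[ 0.51138831 -0.26957407  0.31938321] [[ 9.20162995e-01 -3.74636820e-01 -1.13786274e-01]
 [ 3.91534854e-01  8.79911372e-01  2.69177333e-01]
 [-7.21903259e-04 -2.92238313e-01  9.56345255e-01]]
[ 0.543582   -0.34852107  1.96902161] 112.81662808220118 0.030730366706848145
1950.0 2470.3125
d [ -3.3  -1.2 146.3] a [-0.    0.01  0.19]
```

View pics/w1.png

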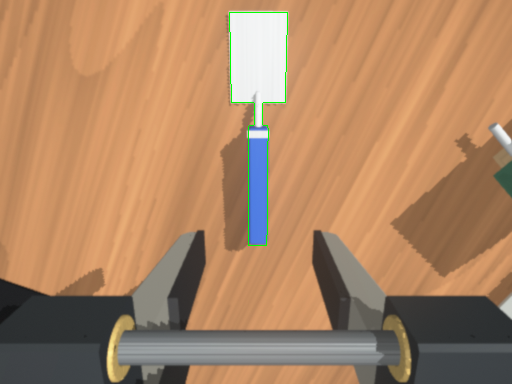

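The wrist view shows the handle at (258,187) between the fingers and the blade at (259,57), with the fitted outline exact. I'll descend and grip.

```bash
python3 -c "
from h import *
delta([.5417,-.3439,.004],112.8)"
python3 -m jog '[{"dx":2,"dy":-2,"dz":50,"ax":0,"ay":0,"az":0.3},{"dx":2,"dy":-2,"dz":100,"ax":0,"ay":0,"az":0.3},{"dx":2,"dy":-2,"dz":135,"ax":0,"ay":0,"az":0.3},{"dx":2,"dy":-2,"dz":135,"ax":0,"ay":0,"az":0.3},{"dx":2,"dy":-2,"dz":135,"ax":0,"ay":0,"az":0.3}]'; python3 -c "
from h import *
delta([.5417,-.3439,.004],112.8)"
```

```text
d [  2.2  -3.  146.3] a [-0.    0.01  0.39]
clock: 4.1
tcp_pos: [0.5429, -0.3454, 0.0165]
orientation: [[-0.388, 0.922, 0.001], [0.922, 0.388, -0.002], [-0.002, 0.0, -1.0]]
contact_force: [0.0, -0.1, 0.1]
gripper_width: 0.0603
grip_force: 0.0
d [ 1.9 -0.6 12.5] a [0.01 0.12 0.03]
```

```bash
python3 -m jog '[{"dx":2,"dy":-0.5,"dz":12.5,"ax":0,"ay":0.1,"az":0},{"dx":2,"dy":-0.5,"dz":12.5,"ax":0,"ay":0.1,"az":0},{"dx":2,"dy":-0.5,"dz":12.5,"ax":0,"ay":0.1,"az":0}]' && python3 -m jog '[{"dx":0,"dy":0,"dz":0,"ax":0,"ay":0,"az":0},{"dx":0,"dy":0,"dz":0,"ax":0,"ay":0,"az":0},{"dx":0,"dy":0,"dz":0,"ax":0,"ay":0,"az":0},{"dx":0,"dy":0,"dz":0,"ax":0,"ay":0,"az":0},{"dx":0,"dy":0,"dz":0,"ax":0,"ay":0,"az":0}]' 10 60 && python3 -m jog '[{"dx":0,"dy":0,"dz":-20,"ax":0,"ay":0,"az":0},{"dx":0,"dy":0,"dz":-40,"ax":0,"ay":0,"az":0},{"dx":0,"dy":0,"dz":-40,"ax":0,"ay":0,"az":0},{"dx":0,"dy":0,"dz":-40,"ax":0,"ay":0,"az":0}]'
```

```text
clock: 4.47
tcp_pos: [0.5404, -0.3438, 0.0023]
orientation: [[-0.387, 0.922, -0.002], [0.922, 0.387, 0.001], [0.001, -0.001, -1.0]]
contact_force: [-0.9, -0.6, 0.3]
gripper_width: 0.0598
grip_force: 0.0
clock: 5.1
tcp_pos: [0.5403, -0.3436, 0.0019]
orientation: [[-0.387, 0.922, -0.002], [0.922, 0.387, 0.001], [0.002, -0.002, -1.0]]
contact_force: [0.8, -0.8, -1.0]
gripper_width: 0.0174
grip_force: 60.0
clock: 5.6
tcp_pos: [0.5404, -0.3435, 0.0422]
orientation: [[-0.387, 0.922, -0.002], [0.922, 0.387, 0.001], [0.002, -0.001, -1.0]]
contact_force: [-0.1, 0.5, -2.2]
gripper_width: 0.0177
grip_force: 60.0
```

```bash
python3 -c "
from h import *
delta([.5885,-.2397,.06],84.3)"
```

```text
d [ 77.1  84.5 -17.7] a [-0.09 -0.08 28.48]
```

```bash
python3 -m jog '[{"dx":10,"dy":10,"dz":-18,"ax":0,"ay":0,"az":6},{"dx":30,"dy":35,"dz":-18,"ax":0,"ay":0,"az":14},{"dx":60,"dy":65,"dz":-18,"ax":-0.1,"ay":-0.1,"az":22},{"dx":77,"dy":84.5,"dz":-18,"ax":-0.1,"ay":-0.1,"az":28.5},{"dx":77,"dy":84.5,"dz":-18,"ax":-0.1,"ay":-0.1,"az":28.5},{"dx":77,"dy":84.5,"dz":-18,"ax":-0.1,"ay":-0.1,"az":28.5},{"dx":77,"dy":84.5,"dz":-18,"ax":-0.1,"ay":-0.1,"az":28.5}]'
python3 - <<'E'
from h import *
s=readout.observe();k=vision.calibration('wrist');im=vision.camera('wrist')[:,:,::-1].copy()
P=s['tcp_pos'];R=np.array(s['orientation']);yaw=np.arctan2(R[1,0],R[0,0]);print(P,np.degrees(yaw))
for t,x0 in(('red_wheel',[.6115,-.0088,0]),('bare_wheel',[.4919,.0047,0])):
    m=mask('wrist',t,x0[:2],k)
    if m is None: print('no',t);continue
    x,f=fit([(k,m)],WH,x0,False);print(t,x,f)
    cs,_=cv2.findContours((render(k,WH,x)>.5).astype(np.uint8),0,1);cv2.drawContours(im,cs,-1,(0,255,0),1)
# expected spatula
h=P[2]-.0019
for b in SP[2:]:
    w=(b-[.0058,0,0])*[1,-1,1]; w=np.c_[w[:,0],w[:,1],-b[:,2]+.0019]@R.T+P
    cv2.polylines(im,[cv2.convexHull(proj(k,w).round().astype(np.int32))],True,(255,0,0),1)
    print(proj(k,w).round(0).tolist())
bat=np.array([[-.15,-.006,.013],[.15,-.006,.013],[.15,.006,.013],[-.15,.006,.013]])
c,sn=np.cos(-.0945),np.sin(-.0945);bw=bat@np.array([[c,-sn,0],[sn,c,0],[0,0,1]]).T+[.5573,.0582,0]
cv2.polylines(im,[proj(k,bw).round().astype(np.int32)],True,(255,0,255),1)
cv2.imwrite('pics/w2.png',im)
E
```

```text
clock: 6.48
tcp_pos: [0.5874, -0.2419, 0.0599]
orientation: [[0.102, 0.995, -0.001], [0.995, -0.102, -0.001], [-0.001, -0.001, -1.0]]
contact_force: [0.1, 0.2, -1.3]
gripper_width: 0.0175
grip_force: 60.0
[ 0.58742384 -0.24187967  0.05990776] 84.16537931417878
no red_wheel
no bare_wheel
[[310.0, 118.0], [311.0, 119.0], [210.0, 119.0], [209.0, 119.0], [317.0, -57.0], [318.0, -60.0], [203.0, -57.0], [202.0, -60.0]]
```

View pics/w2.png

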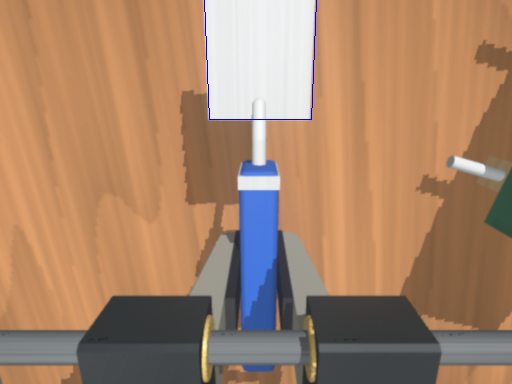

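The wrist view shows the blade at (260,60), exactly where the grasp model predicts, so the grip is square. The wheels are out of this view. I'll lower to insertion height and check the blade from the fixed cameras.

```bash
python3 -m jog '[{"dx":0,"dy":1,"dz":25,"ax":0,"ay":0,"az":-0.1},{"dx":0,"dy":1,"dz":45,"ax":0,"ay":0,"az":-0.1},{"dx":2,"dy":1,"dz":49,"ax":0,"ay":-0.1,"az":-0.1},{"dx":2,"dy":1,"dz":49,"ax":0,"ay":-0.1,"az":-0.1},{"dx":2,"dy":1,"dz":49,"ax":0,"ay":-0.1,"az":-0.1}]'
python3 - <<'E'
from h import *
s=readout.observe();P=s['tcp_pos'];R=np.array(s['orientation']);print(P,R.round(4).tolist(),s['contact_force'])
out=[]
for c in('side','top'):
    im=vision.camera(c)[:,:,::-1].copy();k=vision.calibration(c)
    S=5;u,v=proj(k,[[.6,-.05,.02]])[0].astype(int);
    cr=cv2.resize(im[v-40:v+60,u-40:u+40],None,fx=S,fy=S,interpolation=cv2.INTER_CUBIC)
    b=SP[2];w=np.c_[b[:,0]-.0058,-b[:,1],-b[:,2]+.0019]@R.T+P
    def dr(p,col):
        q=(proj(k,p)-[u-40,v-40]+.5)*S;cv2.polylines(cr,[cv2.convexHull(q.round().astype(np.int32))],True,col,1)
    dr(w,(255,0,0));dr(WH[0]+[.6115,-.0088,0],(0,255,0))
    out.append(cr)
cv2.imwrite('pics/st.png',np.hstack(out))
delta([.5943,-.1779,.0104],84.3)
E
```

```text
clock: 7.25
tcp_pos: [0.5901, -0.2385, 0.0117]
orientation: [[0.098, 0.995, 0.001], [0.995, -0.098, -0.003], [-0.003, 0.001, -1.0]]
contact_force: [0.2, -0.6, -1.4]
gripper_width: 0.0174
grip_force: 60.0
[ 0.59013473 -0.23848423  0.01165593] [[0.0981, 0.9952, 0.0007], [0.9952, -0.0981, -0.0028], [-0.0027, 0.001, -1.0]] [ 0.17468413 -0.56421622 -1.40013006]
d [60.6 -1.8  1.1] a [0.06 0.15 0.07]
```

View pics/st.png

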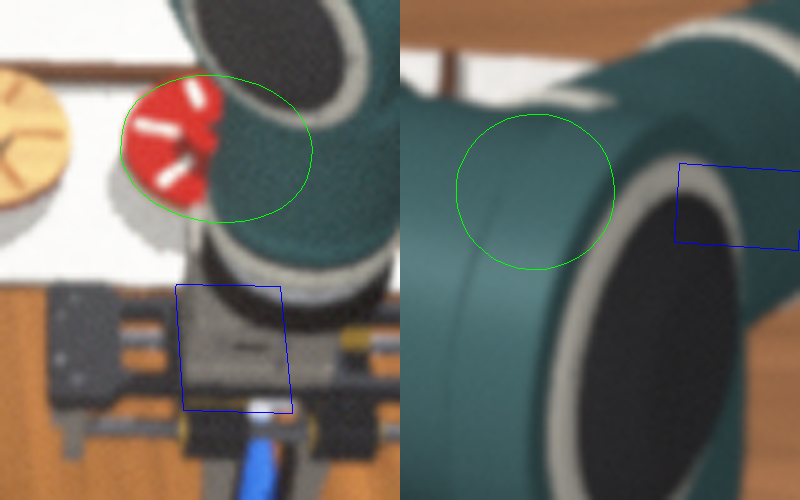

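The arm hides most of the blade in both fixed views: wheel at (175,150) and predicted blade at (235,345) in the left crop. The part of the wheel that shows matches the green outline, so insertion can go ahead with force monitoring.

```bash
python3 -m jog '[{"dx":5,"dy":-1.5,"dz":1,"ax":0,"ay":0.15,"az":0},{"dx":12,"dy":-1.8,"dz":1,"ax":0,"ay":0.15,"az":0},{"dx":20,"dy":-1.8,"dz":1,"ax":0,"ay":0.15,"az":0},{"dx":27,"dy":-1.8,"dz":1,"ax":0,"ay":0.15,"az":0},{"dx":34,"dy":-1.8,"dz":1,"ax":0,"ay":0.15,"az":0},{"dx":34,"dy":-1.8,"dz":1,"ax":0,"ay":0.15,"az":0}]'; python3 -m jog '[{"dx":6,"dy":0,"dz":0,"ax":0,"ay":0,"az":0},{"dx":13,"dy":0,"dz":0,"ax":0,"ay":0,"az":0},{"dx":20,"dy":0,"dz":0,"ax":0,"ay":0,"az":0},{"dx":27,"dy":0,"dz":0,"ax":0,"ay":0,"az":0},{"dx":27,"dy":0,"dz":0,"ax":0,"ay":0,"az":0},{"dx":27,"dy":0,"dz":0,"ax":0,"ay":0,"az":0}]'
python3 - <<'E'
from h import *
s=readout.observe();P=s['tcp_pos'];R=np.array(s['orientation']);print(P,s['contact_force'],s['moment'])
out=[]
for c in('side','wrist'):
    im=vision.camera(c)[:,:,::-1].copy()
    if c=='side': im=cv2.resize(im[100:280,180:420],(512,384),interpolation=cv2.INTER_CUBIC)
    out.append(cv2.resize(im,(400,300)))
cv2.imwrite('pics/ins.png',np.hstack(out))
E
```

```text
clock: 8.1
tcp_pos: [0.5914, -0.2031, 0.0098]
orientation: [[0.097, 0.995, -0.0], [0.995, -0.097, 0.001], [0.001, -0.0, -1.0]]
contact_force: [-0.1, 0.1, -2.7]
gripper_width: 0.0179
grip_force: 60.0
clock: 8.85
tcp_pos: [0.5938, -0.1775, 0.0099]
orientation: [[0.098, 0.995, -0.0], [0.995, -0.098, 0.0], [0.0, -0.0, -1.0]]
contact_force: [0.1, -0.6, -1.2]
gripper_width: 0.0178
grip_force: 60.0
[ 0.59380918 -0.17748541  0.00990964] [ 0.07839944 -0.57928017 -1.2319019 ] [-0.10186544  0.05689185  0.01291032]
```

View pics/ins.png

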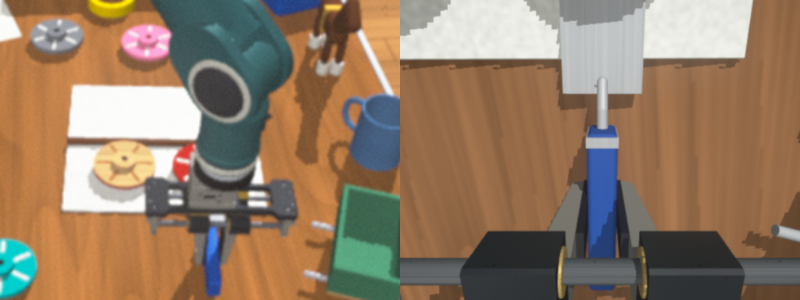

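The blade is under the rim: the left view shows the wheel at (185,165) beside the arm. The right view shows the blade over the board, square to the board's edge, with its tip in the wheel's shadow. There are no reaction forces. I'll tip to about 45°.

```bash
python3 -m jog '[{"dx":2,"dy":0,"dz":-5,"ax":0,"ay":0,"az":0},{"dx":5,"dy":0,"dz":-10,"ax":0,"ay":0,"az":0},{"dx":8,"dy":0,"dz":-16,"ax":0,"ay":0,"az":0},{"dx":10,"dy":0,"dz":-24,"ax":0,"ay":0,"az":0},{"dx":13,"dy":0,"dz":-31.5,"ax":0,"ay":0,"az":0},{"dx":17.5,"dy":0,"dz":-40,"ax":0,"ay":0,"az":0},{"dx":23,"dy":0,"dz":-47,"ax":0,"ay":0,"az":0},{"dx":23,"dy":0,"dz":-47,"ax":0,"ay":0,"az":0}]'
python3 - <<'E'
from h import *
s=readout.observe();print(s['contact_force'],s['moment'])
out=[]
for c in('side','wrist'):
    im=vision.camera(c)[:,:,::-1].copy()
    if c=='side': im=cv2.resize(im[100:280,180:420],(512,384),interpolation=cv2.INTER_CUBIC)
    out.append(cv2.resize(im,(400,300)))
cv2.imwrite('pics/t45.png',np.hstack(out))
E
```

```text
clock: 9.95
tcp_pos: [0.5967, -0.1537, 0.0576]
orientation: [[0.097, 0.995, 0.001], [0.995, -0.097, 0.0], [0.001, 0.001, -1.0]]
contact_force: [0.6, -0.2, -0.9]
gripper_width: 0.0175
grip_force: 60.0
[ 0.64795894 -0.21801078 -0.90719023] [-0.23134167  0.1258028   0.01292705]
```

View pics/t45.png

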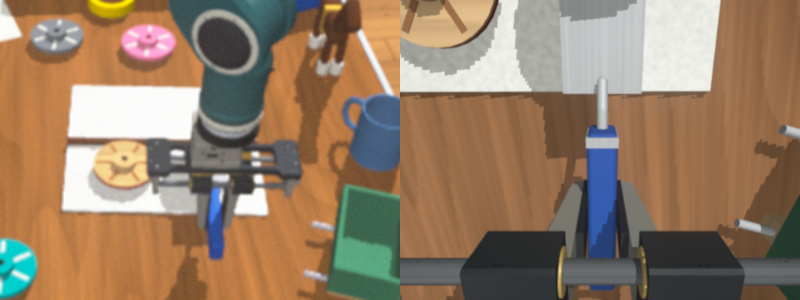

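The wheel is hidden, but its shadow on the blade and the rising moment show it's being carried. The bare wheel at (124,163) is unmoved. Next I'll tip it through vertical and over.

```bash
python3 -m jog '[{"dx":7,"dy":0,"dz":-6.5,"ax":0,"ay":0,"az":0},{"dx":14,"dy":0,"dz":-11.5,"ax":0,"ay":0,"az":0},{"dx":22,"dy":0,"dz":-16,"ax":0,"ay":0,"az":0},{"dx":31,"dy":0,"dz":-19,"ax":0,"ay":0,"az":0},{"dx":40,"dy":0,"dz":-21,"ax":0,"ay":0,"az":0},{"dx":50,"dy":0,"dz":-21.5,"ax":0,"ay":0,"az":0},{"dx":60,"dy":0,"dz":-21,"ax":0,"ay":0,"az":0},{"dx":72,"dy":0,"dz":-19,"ax":0,"ay":0,"az":0},{"dx":84,"dy":0,"dz":-16,"ax":0,"ay":0,"az":0},{"dx":84,"dy":0,"dz":-16,"ax":0,"ay":0,"az":0}]'
python3 - <<'E'
from h import *
s=readout.observe();print(s['contact_force'],s['moment'])
out=[]
for c in('side','wrist'):
    im=vision.camera(c)[:,:,::-1].copy()
    if c=='side': im=cv2.resize(im[100:280,180:420],(512,384),interpolation=cv2.INTER_CUBIC)
    out.append(cv2.resize(im,(400,300)))
cv2.imwrite('pics/t90.png',np.hstack(out))
E
```

```text
clock: 11.3
tcp_pos: [0.6042, -0.0691, 0.0723]
orientation: [[0.096, 0.995, -0.001], [0.995, -0.096, 0.001], [0.001, -0.001, -1.0]]
contact_force: [0.0, 0.4, -1.4]
gripper_width: 0.0176
grip_force: 60.0
[ 0.03851628  0.43539171 -1.39200531] [-0.04658419  0.12933143 -0.02450263]
```

View pics/t90.png

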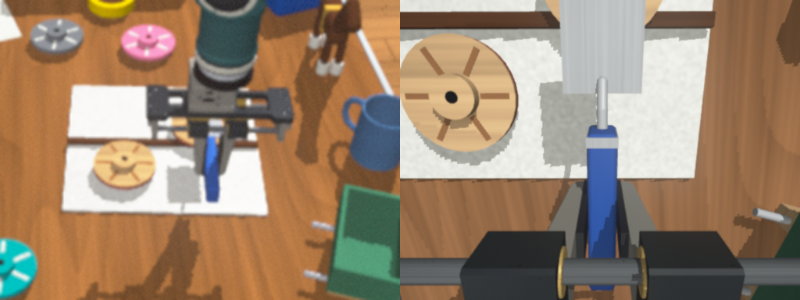

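The right view shows bare wood past the batten at (610,10), under the blade, so the wheel has turned. The bare wheel at (453,97) stays in place. I'll back off up and rearward and lay the spatula down.

```bash
python3 -c "
from h import *
delta([.555,-.33,.09],84.3)"
python3 -m jog '[{"dx":-10,"dy":0,"dz":-18,"ax":0,"ay":0,"az":0},{"dx":-50,"dy":-10,"dz":-18,"ax":0,"ay":0,"az":0},{"dx":-110,"dy":-15,"dz":-18,"ax":0,"ay":0,"az":0},{"dx":-170,"dy":-20,"dz":-18,"ax":0,"ay":0,"az":0},{"dx":-225,"dy":-23,"dz":-18,"ax":0,"ay":0,"az":0},{"dx":-264,"dy":-23,"dz":-18,"ax":0,"ay":0,"az":0},{"dx":-264,"dy":-23,"dz":10,"ax":0,"ay":0,"az":0},{"dx":-264,"dy":-23,"dz":40,"ax":0,"ay":0,"az":0},{"dx":-264,"dy":-23,"dz":60,"ax":0,"ay":0,"az":0},{"dx":-264,"dy":-23,"dz":60,"ax":0,"ay":0,"az":0}]'
```

```text
d [-262.6  -23.6  -17.2] a [-0.02  0.01  0.07]
clock: 12.65
tcp_pos: [0.5545, -0.3316, 0.0121]
orientation: [[0.099, 0.995, -0.002], [0.995, -0.099, 0.001], [0.001, -0.002, -1.0]]
contact_force: [0.2, 0.5, -1.1]
gripper_width: 0.0177
grip_force: 60.0
```

```bash
python3 -m jog '[{"dx":0,"dy":0,"dz":6,"ax":0,"ay":0,"az":0},{"dx":0,"dy":0,"dz":9.5,"ax":0,"ay":0,"az":0},{"dx":0,"dy":0,"dz":9.5,"ax":0,"ay":0,"az":0},{"dx":0,"dy":0,"dz":9.5,"ax":0,"ay":0,"az":0}]' && python3 -m jog '[{"dx":0,"dy":0,"dz":0,"ax":0,"ay":0,"az":0},{"dx":0,"dy":0,"dz":0,"ax":0,"ay":0,"az":0},{"dx":0,"dy":0,"dz":0,"ax":0,"ay":0,"az":0},{"dx":0,"dy":0,"dz":0,"ax":0,"ay":0,"az":0}]' 50 && python3 -m jog '[{"dx":0,"dy":0,"dz":-20,"ax":0,"ay":0,"az":0},{"dx":0,"dy":0,"dz":-70,"ax":0,"ay":0,"az":0},{"dx":0,"dy":0,"dz":-130,"ax":0,"ay":0,"az":0},{"dx":-40,"dy":0,"dz":-170,"ax":0,"ay":0,"az":0},{"dx":-80,"dy":0,"dz":-180,"ax":0,"ay":0,"az":0},{"dx":-80,"dy":0,"dz":-180,"ax":0,"ay":0,"az":0},{"dx":-80,"dy":0,"dz":-180,"ax":0,"ay":0,"az":0}]'
python3 - <<'E'
from h import *
for c in('top','side'):
    im=vision.camera(c);k=vision.calibration(c)
    if c=='side': cv2.imwrite('pics/end.png',im[:,:,::-1])
    for t in('red_wheel','bare_wheel','spatula'):
        for d in models.spot_point(c,t)[:5]:
            p=k['position']+np.array(k['rotation'])@d['at'];q=p[:2]-[.5573,.0582]
            print(c,t,round(d['p'],2),p.round(4),'board y',round(q@[.0944,.9955],4))
E
```

```text
clock: 13.15
tcp_pos: [0.5558, -0.3313, 0.0037]
orientation: [[0.098, 0.995, 0.0], [0.995, -0.098, 0.0], [0.0, 0.0, -1.0]]
contact_force: [-0.0, -0.4, -0.5]
gripper_width: 0.0176
grip_force: 60.0
clock: 13.65
tcp_pos: [0.5555, -0.3313, 0.0033]
orientation: [[0.098, 0.995, -0.0], [0.995, -0.098, 0.0], [0.0, -0.0, -1.0]]
contact_force: [0.3, -0.3, 0.9]
gripper_width: 0.0497
grip_force: 0.0
clock: 14.52
tcp_pos: [0.5478, -0.4101, 0.1835]
orientation: [[0.098, 0.995, 0.0], [0.995, -0.098, 0.001], [0.001, -0.0, -1.0]]
contact_force: [-0.3, 0.6, 0.2]
gripper_width: 0.0498
grip_force: 0.0
top red_wheel 0.92 [0.6217 0.078  0.0162] board y 0.0258
top red_wheel 0.92 [0.5608 0.3116 0.0172] board y 0.2526
top red_wheel 0.83 [0.3992 0.3403 0.0139] board y 0.2659
top bare_wheel 0.42 [0.4919 0.0033 0.0181] board y -0.0609
side red_wheel 0.91 [0.5615 0.3107 0.0102] board y 0.2517
side red_wheel 0.79 [0.3954 0.3427 0.0126] board y 0.2679
side red_wheel 0.65 [ 0.308  -0.1731  0.011 ] board y -0.2538
side red_wheel 0.63 [0.6194 0.0832 0.0229] board y 0.0308
side bare_wheel 0.56 [0.4882 0.0069 0.019 ] board y -0.0576
side spatula 0.85 [ 0.5561 -0.3303 -0.0006] board y -0.3869
```

View pics/end.png

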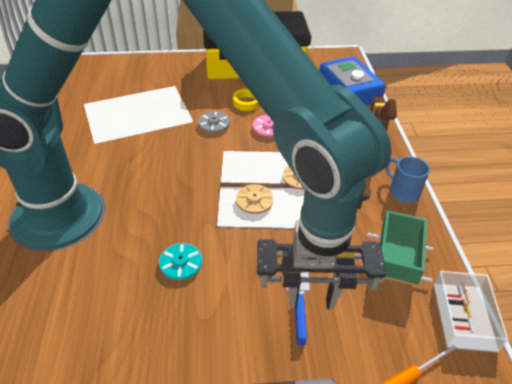

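The side view shows the spatula lying flat at (301,312) and the turned wheel partly hidden at (293,177), bare side up. I'll move the arm aside to measure it clearly.

```bash
python3 -m jog '[{"dx":-10,"dy":-60,"dz":-30,"ax":0,"ay":0,"az":0},{"dx":-10,"dy":-120,"dz":-30,"ax":0,"ay":0,"az":0},{"dx":-10,"dy":-180,"dz":-30,"ax":0,"ay":0,"az":0},{"dx":-10,"dy":-240,"dz":-30,"ax":0,"ay":0,"az":0},{"dx":-10,"dy":-260,"dz":-30,"ax":0,"ay":0,"az":0},{"dx":-10,"dy":-260,"dz":-30,"ax":0,"ay":0,"az":0},{"dx":-10,"dy":-260,"dz":-30,"ax":0,"ay":0,"az":0}]'
python3 - <<'E'
from h import *
o=[];vv={}
for c in('top','side'):
    im=vision.camera(c);k=vision.calibration(c);b=im[:,:,::-1].copy()
    for t,x0 in(('red_wheel',[.62,.081,0]),('bare_wheel',[.4919,.0047,0]),('spatula',[.555,-.337,np.radians(84)])):
        m=mask(c,t,x0[:2] if t!='spatula' else [.56,-.29],k)
        if m is None: print('no',c,t);continue
        vv.setdefault(t,[]).append((k,m))
        x,f=fit([(k,m)],SP if t=='spatula' else WH,x0,t=='spatula');print(c,t,x.round(4),round(f,3),'by',round((x[:2]-[.5573,.0582])@[.0944,.9955],4))
    W=[WH[0]+[.6205,.081,0]]
    u,v=proj(k,[[.56,.04,.02]])[0].astype(int);o.append(cv2.resize(b[v-50:v+50,u-60:u+60],(400,333),interpolation=cv2.INTER_CUBIC))
for t in vv: x,f=fit(vv[t],SP if t=='spatula' else WH,{'red_wheel':[.62,.081,0],'bare_wheel':[.4919,.0047,0],'spatula':[.555,-.337,1.466]}[t],t=='spatula');print(t,x,f,(x[:2]-[.5573,.0582])@[.0944,.9955])
cv2.imwrite('pics/end2.png',np.hstack(o))
E
```

```text
clock: 15.8
tcp_pos: [0.29, -0.3955, 0.2135]
orientation: [[0.096, 0.995, 0.0], [0.995, -0.096, -0.001], [-0.001, 0.0, -1.0]]
contact_force: [-0.0, 0.8, 0.3]
gripper_width: 0.0499
grip_force: 0.0
top red_wheel [0.6198 0.0795 0.    ] 0.032 by 0.0271
top bare_wheel [0.4916 0.0038 0.    ] 0.034 by -0.0603
top spatula [ 0.5562 -0.3375  1.4639] 0.106 by -0.394
side red_wheel [0.6198 0.0823 0.    ] 0.037 by 0.0299
side bare_wheel [0.4922 0.0061 0.    ] 0.04 by -0.058
side spatula [ 0.5567 -0.3339  1.4702] 0.063 by -0.3904
red_wheel [0.61955463 0.0806797  0.        ] 0.093992218375206 0.028255380773797842
bare_wheel [0.4918758  0.00466471 0.        ] 0.09190306812524796 -0.05947042615699325
spatula [ 0.55644761 -0.33595201  1.47085404] 0.21076488494873047 -0.3924587907537156
```

View pics/end2.png

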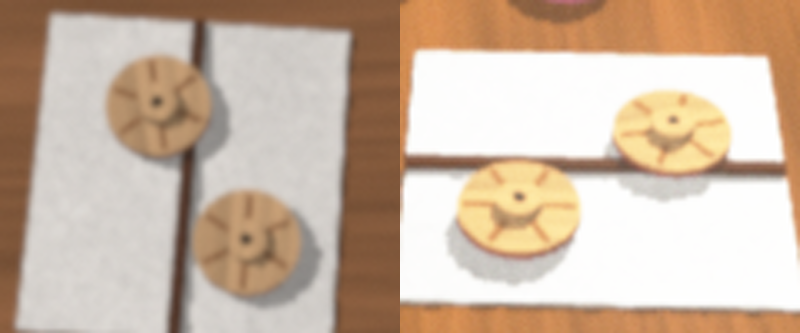

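The crops show the turned wheel flat and bare side up: left (158,105), right (672,130). Its centre is about 28 mm past the batten line. The other wheel hasn't moved (0.3 mm) and the spatula is flat on the table, so I'll hand in.

```bash
python3 -c "
from bench import bot
print(bot.close_job())"
```

```text
the job is handed in; nothing more can be done
None
```

I handed the job in, with no verdict returned: the red wheel lies flat, bare side up, about 28 mm past the batten's centre line, the other wheel has not measurably moved, and the spatula is back flat on the table.

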